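# Open the stencil printer by its concealed catch

### The arm

A 7-joint arm with a two-finger parallel gripper is mounted at the origin on a cart in front of the work surface, level with it; the furniture and walls round the work are solid. World frame = base frame: x ahead of the robot, y to its left, z up, the work surface at z = 0. Lengths are in m, angles in rad, forces in N, time in s.
With the tool pointing down it reaches from about 0.425 to 0.925 m from the base axis. Payload 6.8 kg.
Tool frame: the origin (TCP) lies midway between the tips of the shut fingers; the grasp point (between the pads) lies 19 mm behind it; z points along the fingers, x is the direction in which the jaws open and shut, and the axes are right-handed (so a half turn about z gives the same grasp; the last joint's range is limited). The gripper opens to 85 mm and grips with 20 to 120 N. Pads are 22 mm wide; open, the fingers measure 114 mm over their backs; the gripper's body (76 mm by 85 mm) begins 54 mm behind the grasp point. The pads swing forward as they close: fully open they stand 13 mm farther back than shut.
Start: joints at [-1.325, 0.477, 0.022, 1.555, -0.011, 1.109, -0.083], TCP at [0.234, 0.633, 0.231] pointing down, gripper open.
Joint ranges: [-2.96, 2.96], [-0.34, 2.1], [-1.41, 1.46], [0.24, 2.44], [-1.37, 4.51], [0.17, 1.92], [-2.96, 2.96]. Speed limits (rad/s): [2.39, 2.39, 3.14, 3.14, 3.14, 3.14, 3.14].

### API

Orientations are given as a rotation vector (axis times angle).
In Python, from bench import r gives the robot as it stands. The module is installed in compiled form; this text tells all that it offers.
- The arm moves only by the shell command python3 -m pendant 'ROWS' [OPENING] [FORCE]. ROWS is text: rows parted by semicolons, each of 4 numbers parted by spaces: the shift along the tool's x, y, z in cm, then the turn about the tool's z in degrees. A call has 1 to 8 rows; each row shifts and turns the pose as measured when the row begins, along the tool's axes as they then stand; what a row does not reach is not made up. A row lasts 1/12 s, in which the tool goes at most 41.7 mm and 7.16 degrees, less where a joint would pass 70% of its speed; a pose out of reach is approached as far as the arm can. A call with a gripper value outside its range is refused whole. OPENING is the closure in counts, from 0 (fully open) to 255 (shut), set as the call begins (- or left out, the last holds). The fingers move at their own pace and stop on an object; FORCE is the grip in N (left out, the last holds). Time passes only in rows, so rows that do not move let the fingers close. It gives the time, the measured TCP pose, the force and the opening at its end, in the units of the state.
- r.get_obs(): the state, without advancing time (a new reading comes with each control period).
- r.grab_frame(name): name is "side" or "top" or "wrist"; returns a dict with "color" (420x560x3 uint8, red, green, blue), "fx", "fy", "cx", "cy" (pixels), "R" (3x3) and "t" (3): a world point X has camera coordinates R X + t; the wrist camera has in their place "hand_eye" (4x4, takes a point from camera to tool coordinates, whose origin is the TCP and whose axes are the tool frame's). Camera axes: x right, y down, z forward; pixel columns grow to the right and rows downward; lengths in m; the calibration is good to about 2 mm. A picture is of the moment at which its call begins: read the wrist's pose just before it. There is no depth.
- r.hand_in(): hands the job in, once; it reports no verdict.
The state is a dict: "clock": time; "joints": joint angles; "qvel": joint speeds; "tau": joint torques, N m; "tcp_pos": TCP position; "orientation": TCP orientation; "contact_force": force on the tool from outside, world axes, zero at the start; "moment": the same for the moment, N m; "grip_width": finger opening in m.
Only numpy, scipy, OpenCV 4.12 (cv2) and the standard library are available. Lean on these libraries where they do the work, as an engineer would, in place of code of your own. Each camera call takes 0.05 s, during which the arm holds its last target.

### The job

Open the white stencil printer so that its roller can be cleaned: feel along the smooth black panel on top of it for the flush, unmarked catch key, press that in with the fingertips so that the cover springs ajar, then push the cover gently back with the fingers until it stands fully open by itself. Do not grip the cover, and leave the other things on the chest where they are.

Things in the scene. Friction and masses are not known exactly. Their poses are not given: they have to be found in the camera images.
- printer: Stencil printer: white low box fixed to the chest top, 200 mm deep (its x), 350 mm wide (its y), 72 mm high. Origin at the centre of its underside; its -x side is the front, z up. Behind the black panel a white cover (120 mm deep, 322 mm wide, with a grey plate let into it) closes the rest of the top, level with the panel
- panel_mid (a point): middle of the rigid black panel (56 mm in x, 328 mm in y), on its upper face 72 mm above the chest; axes as the printer's. The hidden key is black too, 42 mm in x, 52 mm in y, its face 1.5 mm below the panel's. Its middle is in line with this point in x, but anywhere from 46 mm left to 46 mm right of it in y: not marked, it must be felt. The panel does not give, the key does
- catch_key (a joint): travel of the catch key in m: 0 out, 0.005 fully in; a spring returns it (1.4 N to start, 5 N fully in). At about 3 mm its bolt lets the cover go; the whole fingertip must come down on the key, for the panel round it does not give
- cover_angle (a joint): angle of the cover in rad: 0 shut, about 0.9 when the kicker springs have lifted it ajar after the catch is released, 1.57 upright, 1.85 at its stop. Plain damped hinge: short of about 1.6 it falls back to ajar, beyond that it leans back to its stop by itself. It opens with 1 to 3 N at its edge
- cover: the cover itself, 5 mm thick with a 14 mm deep lip turned down along its front edge; origin on its hinge axis, its own -x runs from the hinge to the front edge (120 mm), y along the hinge, z out of its outer face. Shut, its axes are those of the printer
- cover_edge (a point): middle of the front edge of the cover, 120 mm from the hinge axis (70 mm above the chest top when shut, about 160 mm when ajar)
- cover_hinge (a point): middle of the cover's hinge axis on the printer, 67 mm above the chest top, 150 mm behind panel_mid; axes as those of the printer; the cover turns about y
- tattoo_machine: bystander: black pen-shaped machine lying in front of the printer, 191x44x40 mm; origin at the centre of its underside
- marker_violet: bystander: white marker with violet cap, lying, 11x135x12 mm; origin at the centre of its underside
- grip_steel: bystander: pale ribbed grip, lying, 21x62x21 mm; origin at the centre of its underside
- ink_amber: bystander: dark ink bottle with amber label and blue tip, upright, 29x29x86 mm; origin at the centre of its underside
- ink_orange: bystander: white ink bottle with orange label, upright, 29x29x96 mm; origin at the centre of its underside
- ink_black: bystander: black ink bottle with white tip, upright, 33x33x102 mm; origin at the centre of its underside
- ink_blue: bystander: blue ink bottle, upright, 31x31x108 mm; origin at the centre of its underside

How it is judged:
On the way, in this order (a step that is already met when the one before it is completed fails the run):
1. the catch key is pressed in while the cover is still down (value of joint catch_key above 0.002 m and value of joint cover_angle below 0.3 rad).
2. the released cover springs ajar (value of joint cover_angle above 0.4 rad), for 0.1 s.
At the end, for the whole second after the job is handed in: The cover stands fully open, leaning back beyond 1.72 rad (stop at 1.85) and at rest; the key is out again (less than 1 mm in) (value of joint cover_angle above 1.72 rad and velocity of joint cover_angle between -0.1 and 0.1 rad/s and value of joint catch_key below 0.001 m); the robot touches nothing.
It fails at once if the cover is gripped or forced (more than 25 N from the fingers) (contact force between the fingers and cover above 25 N).
It fails at once if a bystander is moved by more than 15 mm (distance of any of tattoo_machine, marker_violet, grip_steel, ink_amber, ink_orange, ink_black, ink_blue from where it was at the start of the episode above 0.015 m).
It also fails if it takes over 51 s, if anything falls off the work surface, if the arm or the gripper's body presses on something with over 40 N, if the wrist force passes 120 N, or if a joint passes its speed limit or range.

## Working session

There is one attempt and no reset: what is moved stays moved. The work goes in short steps, Python scripts to look and compute and a shell command to move; the robot and the scene stay as the last step left them, time stands still between calls to the robot, and variables do not carry over. Pictures are saved under pics/ and viewed, and the job is handed in when it is done.

```bash
mkdir -p pics; python3 - <<'E'
from bench import r
import cv2,numpy as np
o=r.get_obs();print(o)
for n in ["side","top","wrist"]:
    f=r.grab_frame(n);cv2.imwrite(f"pics/{n}0.png",f["color"][:,:,::-1])
    print(n,{k:np.round(v,4).tolist() for k,v in f.items() if k!="color"})
E
```

```text
{'clock': 0.0, 'joints': array([-1.32513588,  0.47782591,  0.02234946,  1.55645516, -0.01148609,
        1.10929167, -0.08312219]), 'qvel': array([ 1.34790696e-03, -1.00441060e-03,  7.39553119e-06, -8.19383079e-04,
       -1.61198719e-03, -1.01800999e-03,  1.68207316e-04]), 'tau': array([ 1.47312508e-04, -5.96462166e+01,  1.60811171e+00, -2.81203687e+01,
        1.24218801e-02,  9.28226887e-03, -2.67759003e-05]), 'tcp_pos': array([0.23365702, 0.63263666, 0.23030704]), 'orientation': array([ 2.57669658e+00,  1.79521760e+00, -2.23761787e-03]), 'contact_force': array([-0.1591309 ,  0.25533152,  0.07500453]), 'moment': array([-0.03780534, -0.00099096,  0.02434466]), 'grip_width': 0.08547148114998884}
side {'fx': 406.3609, 'fy': 406.3609, 'cx': 277.0439, 'cy': 201.0392, 'R': [[-0.9997, -0.02, 0.0102], [-0.021, 0.6708, -0.7413], [0.008, -0.7413, -0.6711]], 't': [0.5006, 0.1385, 0.918]}
top {'fx': 421.8567, 'fy': 421.8567, 'cx': 281.4745, 'cy': 213.9346, 'R': [[0.011, -0.9999, 0.0048], [-0.9878, -0.0116, -0.1554], [0.1554, -0.0031, -0.9878]], 't': [-0.1467, 0.4986, 1.1801]}
wrist {'fx': 318.6367, 'fy': 318.6367, 'cx': 286.1476, 'cy': 209.77, 'hand_eye': [[1.0, -0.0002, -0.0002, -0.0005], [0.0003, 0.9526, 0.3044, -0.0788], [0.0001, -0.3044, 0.9526, -0.1424], [0.0, 0.0, 0.0, 1.0]]}
```

View pics/side0.png

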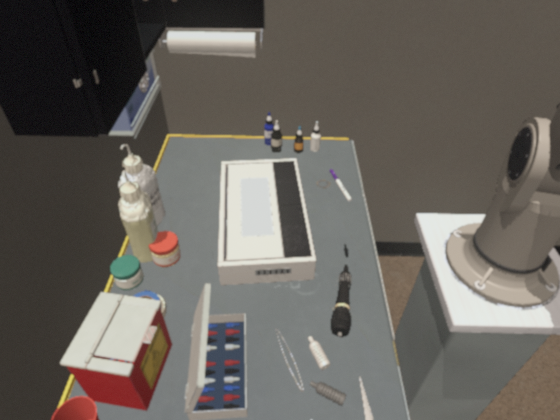

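View pics/top0.png

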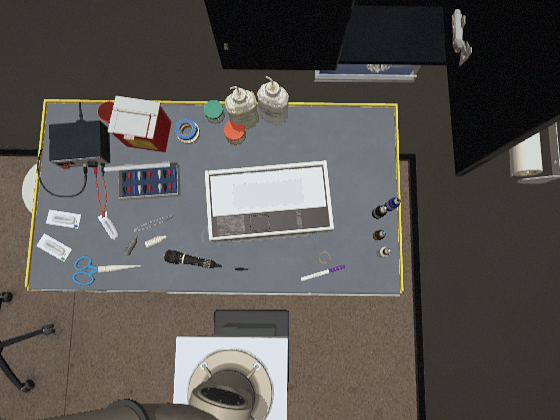

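View pics/wrist0.png

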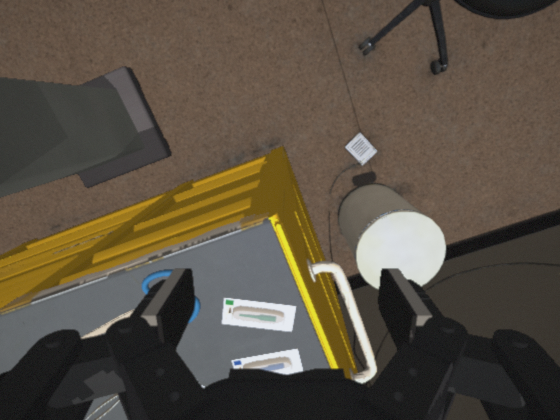

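```bash
python3 - <<'E'
import cv2
a=cv2.imread("pics/top0.png");b=cv2.imread("pics/side0.png")
cv2.imwrite("pics/topz.png",cv2.resize(a[150:250,195:345],None,fx=5,fy=5,interpolation=cv2.INTER_CUBIC))
cv2.imwrite("pics/sidez.png",cv2.resize(b[145:285,205:365],None,fx=4,fy=4,interpolation=cv2.INTER_CUBIC))
E
```

```text
(no output)
```

View pics/topz.png

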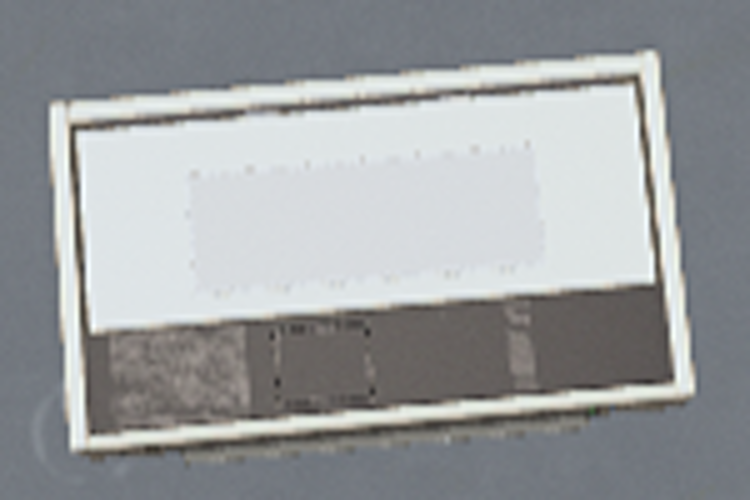

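View pics/sidez.png

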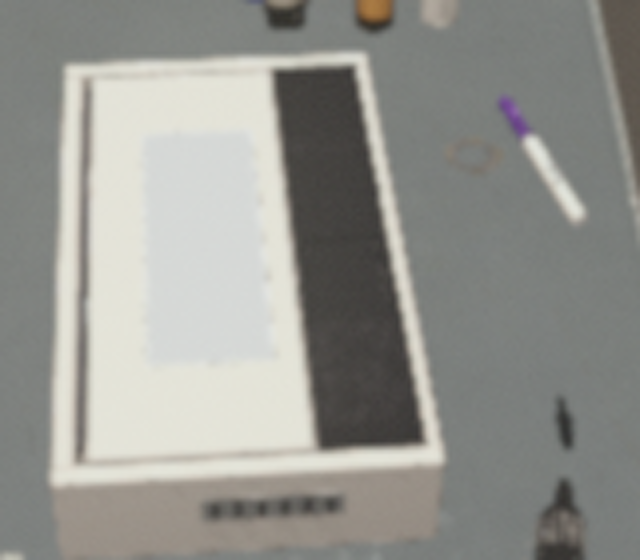

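```bash
cat > h.py <<'E'
import numpy as np
from scipy.spatial.transform import Rotation as Ro
CAM={'top':(421.8567,281.4745,213.9346,[[0.011,-0.9999,0.0048],[-0.9878,-0.0116,-0.1554],[0.1554,-0.0031,-0.9878]],[-0.1467,0.4986,1.1801]),
'side':(406.3609,277.0439,201.0392,[[-0.9997,-0.02,0.0102],[-0.021,0.6708,-0.7413],[0.008,-0.7413,-0.6711]],[0.5006,0.1385,0.918])}
def back(c,u,v,z):
    f,cx,cy,R,t=CAM[c];R=np.array(R);t=np.array(t)
    d=R.T@np.array([(u-cx)/f,(v-cy)/f,1]);C=-R.T@t
    return C+d*(z-C[2])/d[2]
E
python3 - <<'E'
from h import *
def z(u,v): return ((u+.5)/5-.5+195,(v+.5)/5-.5+150)
def s(u,v): return ((u+.5)/4-.5+205,(v+.5)/4-.5+145)
T=[back('top',*z(*p),.072) for p in [(52,103),(656,52),(692,395),(73,450)]]  # BL,BR,FR,FL  (left=+y)
S=[back('side',*s(*p),.072) for p in [(53,485),(65,65),(368,53),(443,465)]]
for Q in (T,S):
    Q=np.array(Q)
    print(Q.round(4).tolist())
    M=np.array([[.1,.175],[.1,-.175],[-.1,-.175],[-.1,.175]])
    q=Q[:,:2]; c=q.mean(0); H=(q-c)
    a=np.arctan2((M[:,0]*H[:,1]-M[:,1]*H[:,0]).sum(),(M*H).sum())
    R=np.array([[np.cos(a),-np.sin(a)],[np.sin(a),np.cos(a)]])
    print(c,np.degrees(a),((R@M.T).T-H).round(4).tolist())
for p in [(275,325),(368,323),(372,402),(277,404),(322,364)]: print('key',back('top',*z(*p),.0715).round(4))
for p in [(92,332),(655,283),(672,380),(92,435)]: print('panel',back('top',*z(*p),.072).round(4))
from bench import r
o=r.get_obs();print(Ro.from_rotvec(o['orientation']).as_matrix().round(3))
E
```

```text
[[0.619, 0.0789, 0.072], [0.6534, -0.2665, 0.072], [0.4553, -0.2856, 0.072], [0.4204, 0.0594, 0.072]]
[ 0.53700959 -0.10342998] 5.681732406846697 [[0.0002, 0.0017], [0.0005, -0.0012], [-0.0004, -0.0019], [-0.0003, 0.0014]]
[[0.6179, 0.0854, 0.072], [0.6548, -0.2642, 0.072], [0.4549, -0.2843, 0.072], [0.4224, 0.067, 0.072]]
[ 0.53748509 -0.09900652] 5.628926632523824 [[0.002, -0.0004], [-0.0006, 0.0008], [0.0002, 0.0013], [-0.0016, -0.0017]]
key [ 0.4922 -0.0513  0.0715]
key [ 0.494  -0.1036  0.0715]
key [ 0.4493 -0.1065  0.0715]
key [ 0.4476 -0.0535  0.0715]
key [ 0.4704 -0.0782  0.0715]
panel [0.487  0.0513 0.072 ]
panel [ 0.5187 -0.2652  0.072 ]
panel [ 0.4636 -0.2744  0.072 ]
panel [0.4289 0.0492 0.072 ]
[[ 0.346  0.938 -0.   ]
 [ 0.938 -0.346 -0.001]
 [-0.001  0.    -1.   ]]
```

```bash
cat >> h.py <<'E'
def go(tgt,yaw=95.65):
    from bench import r
    o=r.get_obs();R=Ro.from_rotvec(o['orientation']).as_matrix()
    d=R.T@(np.array(tgt)-o['tcp_pos']); a=np.degrees(np.arctan2(R[1,0],R[0,0]))
    print('t',round(o['clock'],2),'pos',o['tcp_pos'].round(4),'yaw',a.round(2),'zax',R[:,2].round(3),'F',o['contact_force'].round(2),'w',round(o['grip_width'],4),'j',o['joints'].round(2))
    print('shift cm',(d*100).round(2),'turn',(-(yaw-a)).round(2))
E
python3 -m pendant '-2.5 3.2 0 -6.5;-2.5 3.2 0 -6.5;-2.5 3.2 0 -6.5;-2.5 3.2 0 -6.4;-3.5 2 0 0;-3.5 2 0 0' 255 20
python3 -c "
from h import *;go([.47,-.079,.15])"
```

```text
clock: 0.65
tcp_pos: [0.3825, 0.4511, 0.2265]
orientation: [-2.053, -2.37, 0.008]
contact_force: [0.7, 0.2, -0.8]
grip_width: 0.0125
t 0.65 pos [0.3825 0.4511 0.2265] yaw 98.2 zax [-0.007  0.    -1.   ] F [ 0.69  0.22 -0.8 ] w 0.0125 j [-0.95  0.35 -0.03  1.76  0.    1.04  0.74]
shift cm [-53.72   1.15   7.59] turn 2.55
```

```bash
python3 -m pendant '-4 1 0 2;-4.1 1 0 0;-4.1 0.3 0 0;-4.1 0 0 0;-4.1 0 0 0;-4.1 0 0 0;-4.1 0 0 0;-4.1 0 0 0'
python3 -m pendant '-4.1 0 0 0;-4.1 0 1 0;-4.1 0 1 0;-4.1 0 1 0;-3 0 1 0;-2 0 0.5 0'
python3 -c "
from h import *;go([.4705,-.079,.10])"
```

```text
clock: 1.32
tcp_pos: [0.4431, 0.1256, 0.2248]
orientation: [-2.103, -2.328, 0.006]
contact_force: [3.2, -0.3, 0.2]
grip_width: -0.0001
clock: 1.82
tcp_pos: [0.4628, -0.0938, 0.1818]
orientation: [-2.112, -2.325, -0.001]
contact_force: [-0.7, 0.1, 0.6]
grip_width: -0.0002
t 1.82 pos [ 0.4628 -0.0938  0.1818] yaw 95.49 zax [ 0.     0.001 -1.   ] F [-0.7   0.08  0.64] w -0.0002 j [-0.21  0.21  0.32  2.1  -0.09  0.85  1.83]
shift cm [1.39 0.9  8.18] turn -0.16
```

```bash
python3 -m pendant '1.4 0.9 2 0;0.2 0 2 0;0 0 1.5 0;0 0 1 0;0 0 0 0;0 0 0 0'
python3 - <<'E'
from h import *
from bench import r
import cv2
go([.4705,-.079,.08])
for n in ["wrist","top"]:
    f=r.grab_frame(n)["color"][:,:,::-1]
    if n=="top": f=cv2.resize(f[150:300,180:380],None,fx=4,fy=4,interpolation=cv2.INTER_CUBIC)
    cv2.imwrite(f"pics/{n}1.png",f)
E
```

```text
clock: 2.32
tcp_pos: [0.4697, -0.0856, 0.1135]
orientation: [2.128, 2.309, -0.003]
contact_force: [0.4, 0.4, 0.1]
grip_width: 0.0001
t 2.32 pos [ 0.4697 -0.0856  0.1135] yaw 94.65 zax [-0.    -0.002 -1.   ] F [0.37 0.38 0.06] w 0.0001 j [-0.2   0.32  0.29  2.14 -0.14  0.69  1.84]
shift cm [0.66 0.14 3.35] turn -1.0
```

View pics/wrist1.png

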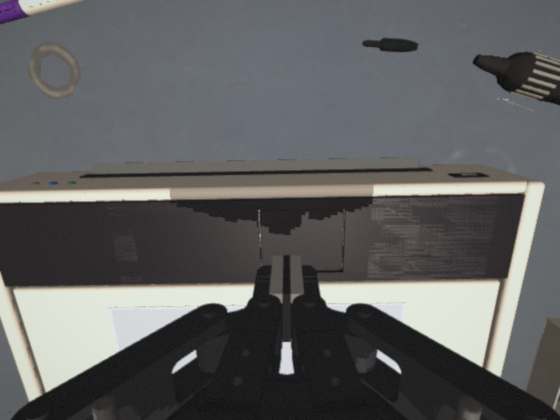

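View pics/top1.png

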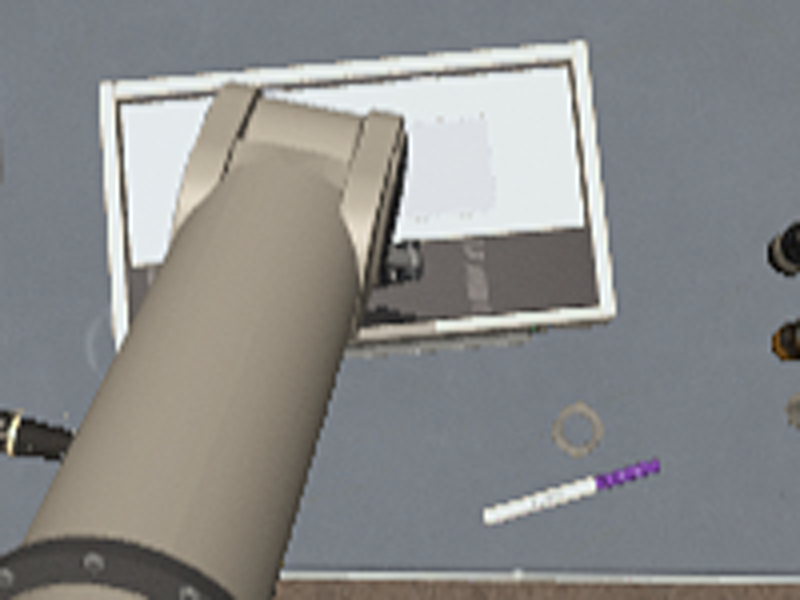

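```bash
cat >> h.py <<'E'
HE=np.array([[1,-0.0002,-0.0002,-0.0005],[0.0003,0.9526,0.3044,-0.0788],[0.0001,-0.3044,0.9526,-0.1424],[0,0,0,1]])
def wback(u,v,z,pos,rv):
    R=Ro.from_rotvec(rv).as_matrix()
    d=R@HE[:3,:3]@np.array([(u-286.1476)/318.6367,(v-209.77)/318.6367,1]);C=pos+R@HE[:3,3]
    return C+d*(z-C[2])/d[2]
E
python3 - <<'E'
from h import *
from bench import r
o=r.get_obs()
for n,u,v in [('keyBL',345,271),('keyBR',261,270),('keyFL',344,209),('keyFR',260,209),('panBL',508,281),('panBR',6,286),('panFL',522,192),('panFR',2,202)]: print(n,wback(u,v,.072,o['tcp_pos'],o['orientation']).round(4))
go([.4705,-.079,.08])
E
```

```text
keyBL [ 0.4888 -0.0465  0.072 ]
keyBR [ 0.4925 -0.1007  0.072 ]
keyFL [ 0.447  -0.0528  0.072 ]
keyFR [ 0.4512 -0.1037  0.072 ]
panBL [0.4872 0.0606 0.072 ]
panBR [ 0.5182 -0.2678  0.072 ]
panFL [0.4278 0.0514 0.072 ]
panFR [ 0.4595 -0.2594  0.072 ]
t 2.42 pos [ 0.4701 -0.0855  0.1141] yaw 94.66 zax [ 0.001 -0.002 -1.   ] F [ 0.04 -0.51  0.  ] w -0.0 j [-0.2   0.32  0.29  2.14 -0.14  0.69  1.84]
shift cm [0.66 0.09 3.41] turn -0.99
```

```bash
python3 -m pendant '0.85 0.1 1 -1;0.2 0 1 0;0 0 1 0;0 0 0.4 0;0 0 0 0;0 0 0 0'
python3 -c "
from h import *;go([.4705,-.077,.0705])"
```

```text
clock: 2.92
tcp_pos: [0.4724, -0.0721, 0.0791]
orientation: [2.099, 2.329, 0.006]
contact_force: [-0.1, 0.4, -0.0]
grip_width: 0.0002
t 2.92 pos [ 0.4724 -0.0721  0.0791] yaw 95.94 zax [ 0.007 -0.001 -1.   ] F [-0.12  0.43 -0.01] w 0.0002 j [-0.2   0.38  0.26  2.16 -0.17  0.61  1.86]
shift cm [-0.47 -0.24  0.86] turn 0.29
```

```bash
python3 -m pendant '-0.4 -0.2 0.2 0;0 0 0.2 0;0 0 0.2 0;0 0 0 0'
python3 -c "
from h import *;go([.4705,-.077,.0705])"
```

```text
clock: 3.25
tcp_pos: [0.4713, -0.0769, 0.0734]
orientation: [2.099, 2.328, 0.007]
contact_force: [0.1, -0.5, 0.6]
grip_width: 0.0
t 3.25 pos [ 0.4713 -0.0769  0.0734] yaw 95.93 zax [ 0.008 -0.001 -1.   ] F [ 0.09 -0.47  0.59] w 0.0 j [-0.18  0.39  0.26  2.17 -0.17  0.59  1.87]
shift cm [ 0.   -0.08  0.29] turn 0.28
```

```bash
python3 -m pendant '0 0 0.2 0;0 0 0 0'
python3 -c "
from h import *;go([.4705,-.077,.0705])"
```

```text
clock: 3.42
tcp_pos: [0.4715, -0.0771, 0.0714]
orientation: [2.099, 2.327, 0.008]
contact_force: [-1.3, 0.3, 0.1]
grip_width: 0.0002
t 3.42 pos [ 0.4715 -0.0771  0.0714] yaw 95.9 zax [ 0.009 -0.001 -1.   ] F [-1.28  0.26  0.14] w 0.0002 j [-0.18  0.4   0.26  2.17 -0.18  0.59  1.88]
shift cm [ 0.02 -0.1   0.09] turn 0.25
```

```bash
for i in 1 2; do :; done; python3 -m pendant '0 0 0.15 0;0 0 0 0'
```

```text
clock: 3.58
tcp_pos: [0.4718, -0.0772, 0.07]
orientation: [2.099, 2.327, 0.009]
contact_force: [-0.4, 0.2, -0.0]
grip_width: -0.0001
```

```bash
python3 -m pendant '0 0 0.15 0;0 0 0 0'
```

```text
clock: 3.75
tcp_pos: [0.4719, -0.0772, 0.0686]
orientation: [2.099, 2.327, 0.009]
contact_force: [-0.4, 0.6, 0.6]
grip_width: 0.0003
```

```bash
python3 -m pendant '0 0 0.15 0;0 0 0 0'
```

```text
clock: 3.92
tcp_pos: [0.4719, -0.0772, 0.0672]
orientation: [2.099, 2.327, 0.009]
contact_force: [-1.8, -0.0, 4.3]
grip_width: -0.0001
```

```bash
python3 - <<'E'
from h import *
from bench import r
import cv2
for n in ["side"]:
    f=r.grab_frame(n)["color"][:,:,::-1]
    cv2.imwrite(f"pics/{n}2.png",cv2.resize(f[80:300,180:400],None,fx=2.7,fy=2.7))
go([.4705,-.077,.0705])
E
```

```text
t 3.97 pos [ 0.4719 -0.0772  0.0673] yaw 95.89 zax [ 0.01  -0.001 -1.   ] F [-1.07 -0.43  3.71] w 0.0 j [-0.18  0.4   0.25  2.17 -0.18  0.58  1.88]
shift cm [ 0.04 -0.14 -0.32] turn 0.24
```

View pics/side2.png

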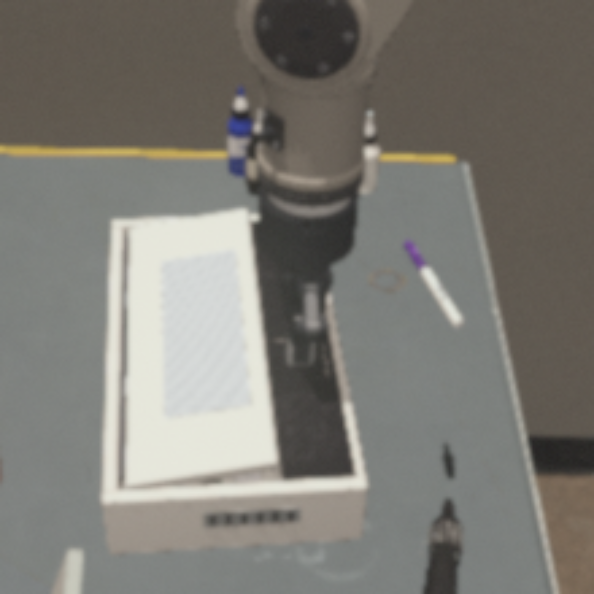

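The cover's front edge is lifting (around (270,400)), so the catch has been released. I'll hold here and let it rise.

```bash
python3 -m pendant '0 0 0 0;0 0 0 0;0 0 0 0;0 0 0 0;0 0 0 0;0 0 0 0'; python3 - <<'E'
from h import *
from bench import r
import cv2
for n in ["side"]:
    f=r.grab_frame(n)["color"][:,:,::-1]
    cv2.imwrite(f"pics/{n}3.png",cv2.resize(f[80:300,180:400],None,fx=2.7,fy=2.7))
go([.4705,-.077,.0705])
E
```

```text
clock: 4.47
tcp_pos: [0.4719, -0.0772, 0.0676]
orientation: [2.099, 2.327, 0.009]
contact_force: [-1.0, -0.5, 3.4]
grip_width: -0.0001
t 4.52 pos [ 0.4719 -0.0772  0.0676] yaw 95.88 zax [ 0.01  -0.001 -1.   ] F [-1.   -0.28  3.94] w -0.0 j [-0.18  0.4   0.25  2.17 -0.18  0.58  1.88]
shift cm [ 0.04 -0.14 -0.3 ] turn 0.23
```

View pics/side3.png

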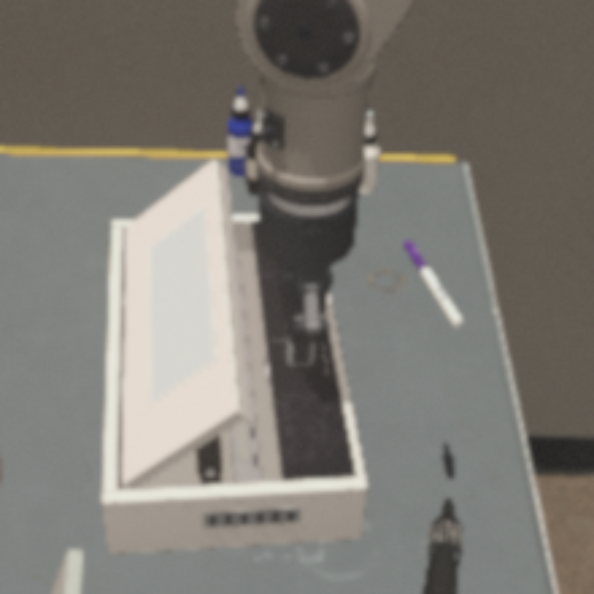

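```bash
python3 -m pendant '0 0 -1 0;0 0 -1.5 0;-1 0 -2 0;-1 0 -2 0;-1 0 -1 0;0 0 0 0'; python3 - <<'E'
from h import *
from bench import r
import cv2
for n in ["side","wrist"]:
    f=r.grab_frame(n)["color"][:,:,::-1]
    if n=="side": f=cv2.resize(f[80:300,180:400],None,fx=2.7,fy=2.7)
    cv2.imwrite(f"pics/{n}4.png",f)
ex=np.array([.9951,.0985,0]);pm=np.array([.4723,-.1074,0])
go(pm+.03*ex+[0,0,.14])
E
```

```text
clock: 5.02
tcp_pos: [0.4736, -0.1074, 0.147]
orientation: [2.098, 2.33, 0.006]
contact_force: [0.4, -0.3, 0.2]
grip_width: -0.0002
t 5.12 pos [ 0.4726 -0.1054  0.145 ] yaw 96.09 zax [ 0.005 -0.001 -1.   ] F [-0.67  1.18  0.21] w 0.0001 j [-0.17  0.28  0.31  2.11 -0.12  0.77  1.89]
shift cm [-0.22  2.95  0.51] turn 0.44
```

View pics/side4.png

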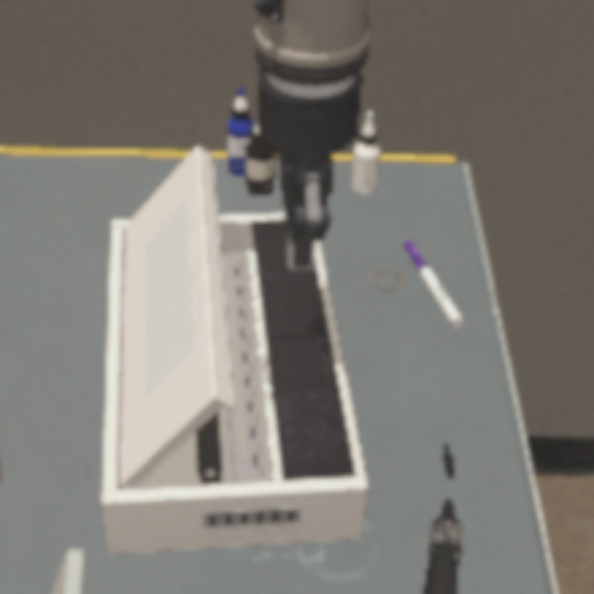

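View pics/wrist4.png

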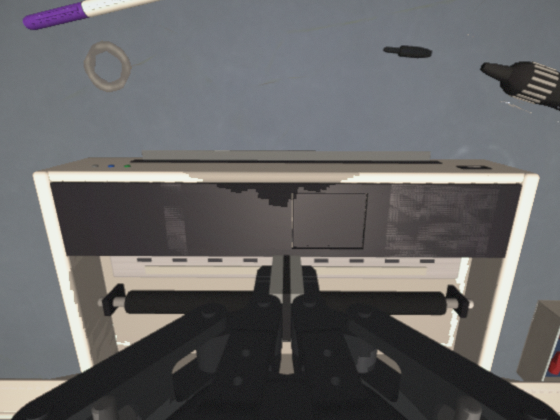

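The cover stands ajar, with its edge running from (200,150) to (220,400), and the key is out. Next I'll approach the lip from the front with the shut fingers.

```bash
python3 -m pendant '0 1.5 0.5 0;0 1.5 0 0;0 1 0 0;0 0.7 0 0;0 0.7 0 0;0 0.7 0 0'
python3 -c "
from h import *
go(np.array([.4723,-.1074,.14])+.14*np.array([.9951,.0985,0]))"
```

```text
clock: 5.62
tcp_pos: [0.5296, -0.0945, 0.1348]
orientation: [-2.092, -2.334, 0.006]
contact_force: [-6.8, -0.3, 3.6]
grip_width: -0.0003
t 5.62 pos [ 0.5296 -0.0945  0.1348] yaw 96.24 zax [-0.008  0.002 -1.   ] F [-6.77 -0.3   3.55] w -0.0003 j [-0.17  0.38  0.29  1.98 -0.15  0.8   1.88]
shift cm [-0.8   8.16 -0.58] turn 0.59
```

```bash
python3 -m pendant '-0.2 0.5 -0.1 0;0 0.5 -0.1 0;0 0.5 -0.1 0;0 0.5 0 0;0 0.5 0 0;0 0.5 0 0'
```

```text
clock: 6.12
tcp_pos: [0.56, -0.0933, 0.1372]
orientation: [-2.091, -2.33, 0.011]
contact_force: [-14.4, 1.4, 26.7]
grip_width: 0.0001
```

```bash
python3 -m pendant '0 0.5 0 0;0 0.5 0 0;0 0.5 0 0;0 0.5 0 0;0 0.5 0 0;0 0.5 0 0'; python3 - <<'E'
from h import *
from bench import r
import cv2
for n in ["side"]:
    f=r.grab_frame(n)["color"][:,:,::-1]
    if n=="side": f=cv2.resize(f[80:300,180:400],None,fx=2.7,fy=2.7)
    cv2.imwrite(f"pics/{n}5.png",f)
go(np.array([.4723,-.1074,.14])+.14*np.array([.9951,.0985,0]))
E
```

```text
clock: 6.62
tcp_pos: [0.598, -0.0896, 0.1483]
orientation: [-2.097, -2.334, -0.007]
contact_force: [-0.8, -0.2, 2.7]
grip_width: 0.0004
t 6.67 pos [ 0.5993 -0.0893  0.1484] yaw 96.18 zax [ 0.001  0.006 -1.   ] F [1.88 0.6  5.04] w -0.0 j [-0.17  0.46  0.29  1.82 -0.17  0.88  1.88]
shift cm [-0.56  1.18  0.84] turn 0.53
```

View pics/side5.png

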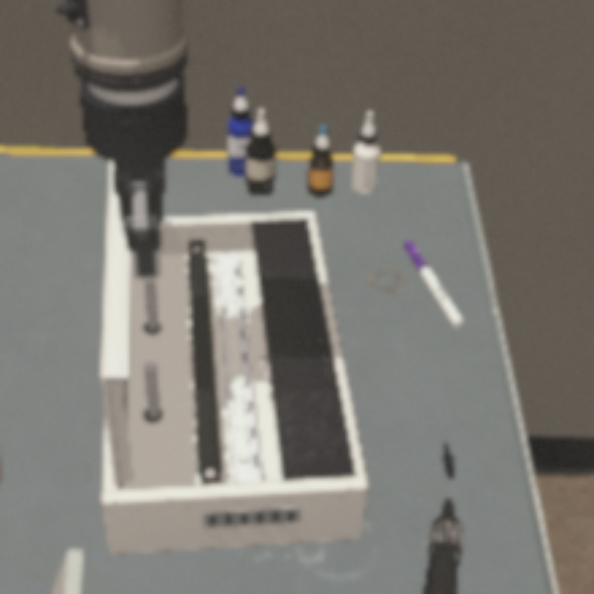

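```bash
python3 -m pendant '0 0 -0.8 0;0 0 -0.8 0;0 0.3 0 0'; python3 -m pendant '0 0.4 0 0;0 0.4 0 0;0 0.4 0 0'; python3 - <<'E'
from h import *
from bench import r
import cv2
for n in ["side"]:
    f=r.grab_frame(n)["color"][:,:,::-1]
    if n=="side": f=cv2.resize(f[80:300,180:400],None,fx=2.7,fy=2.7)
    cv2.imwrite(f"pics/{n}6.png",f)
go(np.array([.4723,-.1074,.14])+.14*np.array([.9951,.0985,0]))
E
```

```text
clock: 6.92
tcp_pos: [0.6023, -0.089, 0.1647]
orientation: [-2.096, -2.335, -0.006]
contact_force: [1.1, -0.3, 1.0]
grip_width: 0.0001
clock: 7.17
tcp_pos: [0.6147, -0.0876, 0.1651]
orientation: [-2.096, -2.335, -0.007]
contact_force: [-0.6, 0.1, 1.2]
grip_width: 0.0
t 7.22 pos [ 0.6156 -0.0874  0.1651] yaw 96.19 zax [ 0.001  0.005 -1.   ] F [ 0.96 -0.11 -0.15] w 0.0001 j [-0.17  0.47  0.29  1.77 -0.17  0.93  1.87]
shift cm [-0.59 -0.46  2.51] turn 0.54
```

View pics/side6.png

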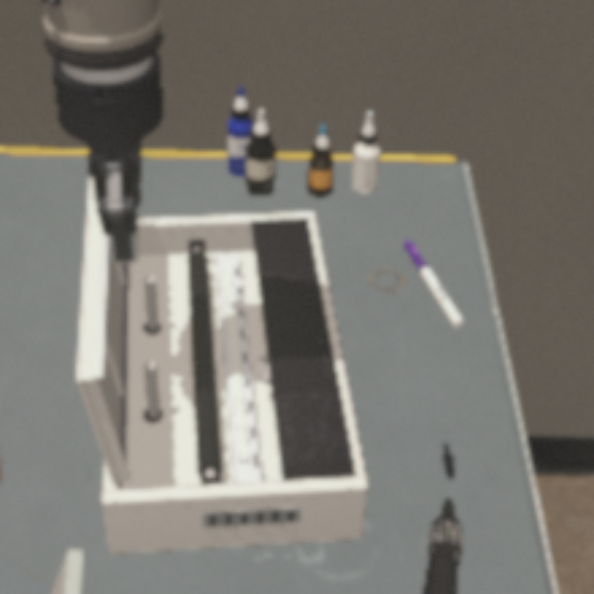

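Cover edge has passed upright: its top edge now lies at column ~85, further back than its hinge at column ~115. I'll push a little more, pausing to let it lean.

```bash
python3 -m pendant '0 0.4 0 0;0 0.3 0 0;0 0 0 0;0 0 0 0'; python3 -m pendant '0 -0.6 -0.3 0;0 -1 -1 0;0 -1.5 -2 0;0 -2 -2 0;0 -2.5 -2 0;0 -3 0 0;0 0 0 0;0 0 0 0'; python3 - <<'E'
from h import *
from bench import r
import cv2
for n in ["side","top"]:
    f=r.grab_frame(n)["color"][:,:,::-1]
    if n=="side": f=cv2.resize(f[80:300,180:400],None,fx=2.7,fy=2.7)
    cv2.imwrite(f"pics/{n}7.png",f)
go([.5,-.1,.2])
E
```

```text
clock: 7.55
tcp_pos: [0.6233, -0.0864, 0.164]
orientation: [-2.095, -2.336, -0.006]
contact_force: [0.8, 0.0, -0.3]
grip_width: 0.0001
clock: 8.22
tcp_pos: [0.5092, -0.0992, 0.2393]
orientation: [-2.093, -2.332, -0.002]
contact_force: [0.3, 1.5, 0.1]
grip_width: -0.0001
t 8.32 pos [ 0.5094 -0.0993  0.2385] yaw 96.18 zax [-0.006  0.006 -1.   ] F [-0.11 -0.1   0.38] w 0.0002 j [-0.2   0.22  0.33  1.93 -0.09  1.01  1.84]
shift cm [ 0.   -0.93  3.86] turn 0.53
```

View pics/side7.png

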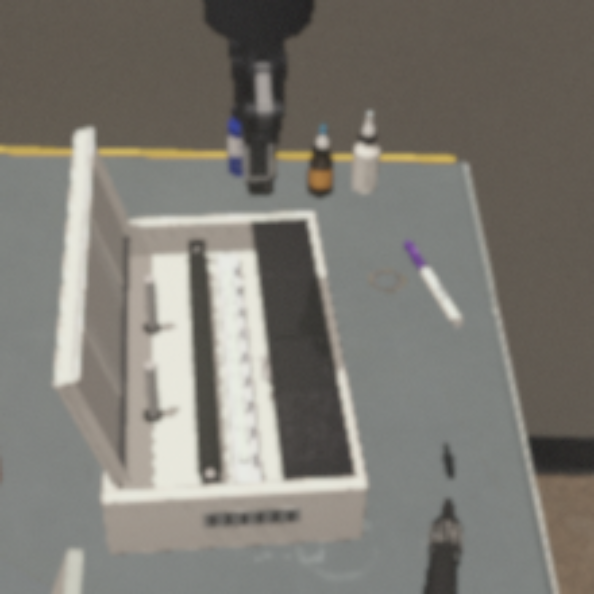

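View pics/top7.png

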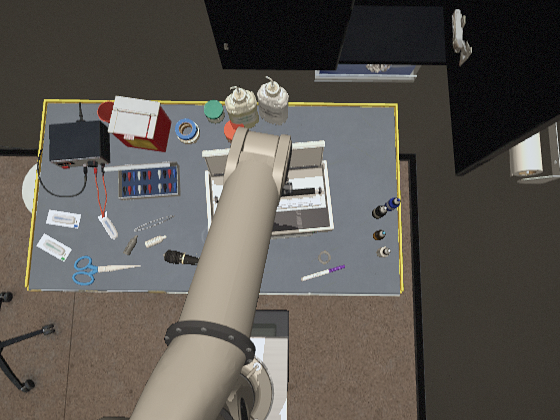

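The cover leans well back with the robot clear of it. I'll wait a second, then check that it's at rest by comparing two frames and measuring the angle.

```bash
python3 -m pendant '0 -1 -1 0;0 0 0 0;0 0 0 0;0 0 0 0;0 0 0 0;0 0 0 0;0 0 0 0;0 0 0 0'; python3 - <<'E'
from h import *
from bench import r
import cv2,subprocess
a=r.grab_frame("side")["color"]
for _ in range(6): b=r.grab_frame("side")["color"]
x=slice(110,240),slice(190,235)
print('diff cover',np.abs(a[x].astype(int)-b[x]).max(), np.abs(a[x].astype(int)-b[x]).mean())
cv2.imwrite("pics/side8.png",cv2.resize(b[80:300,180:400,::-1],None,fx=2.7,fy=2.7))
f,cx,cy,R,t=CAM['side'];ex=np.array([.9951,.0985,0]);ey=np.array([-.0985,.9951,0])
h=np.array([.4723,-.1074,.067])+.15*ex
for th in (1.57,1.65,1.72,1.8,1.85):
    o=[]
    for s in(-.161,.161):
        p=np.array(R)@(h+s*ey-.12*np.cos(th)*ex+[0,0,.12*np.sin(th)])+t
        o+=[((f*p[0]/p[2]+cx-180)*2.7).round(0),((f*p[1]/p[2]+cy-80)*2.7).round(0)]
    print(th,o)
E
```

```text
clock: 8.98
tcp_pos: [0.5028, -0.0989, 0.2452]
orientation: [-2.088, -2.333, 0.005]
contact_force: [-0.3, -0.2, 0.4]
grip_width: -0.0001
diff cover 5 0.763019943019943
1.57 [np.float64(118.0), np.float64(123.0), np.float64(109.0), np.float64(375.0)]
1.65 [np.float64(107.0), np.float64(124.0), np.float64(95.0), np.float64(376.0)]
1.72 [np.float64(98.0), np.float64(125.0), np.float64(83.0), np.float64(377.0)]
1.8 [np.float64(87.0), np.float64(127.0), np.float64(69.0), np.float64(380.0)]
1.85 [np.float64(81.0), np.float64(129.0), np.float64(61.0), np.float64(382.0)]
```

View pics/side8.png

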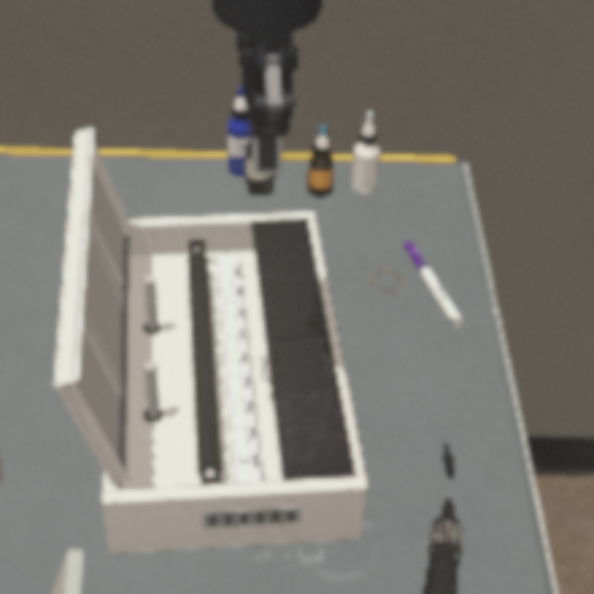

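The cover edge, from about (80,130) to (60,383), matches the projection for 1.85 rad at the stop. The cover is at rest and the bystanders haven't moved.

```bash
python3 -c "
from bench import r
print(r.hand_in())"
```

```text
the job is handed in; nothing more can be done
None
```

The printer is open: the cover leans back at its stop and stands there by itself. I handed the job in about 9 s into the 51 s. One force reading during the push is a concern.

- **Finding the key:** I did not sweep the whole panel by touch. A faint seam showed in the top and wrist pictures about 30 mm left of the panel's middle. I went there and pressed with the shut fingertips until I felt a soft give of about 4 N, and the cover sprang ajar.
- **Opening the cover:** I pushed it back by its front lip with the shut fingers, past upright, then backed off. It leaned the rest of the way to its stop.
- **Last checks:** The cover's edge in the side picture matches about 1.85 rad. Two frames about 0.3 s apart show no motion. The robot is clear of everything, with about 0 N on the wrist. The key sprang back out. The bystanders I could see in the last pictures had not visibly moved, but I judged this by eye only.
- **Possible failure:** Partway through the push, one reading showed about 14 N back and 27 N up, roughly 30 N in all. The lip was probably wedging against the fingers or knuckles. I raised the hand a little later, once the load had already dropped to about 5 N, and it stayed low after that. I can't tell whether the contact between fingers and cover passed the 25 N limit at that moment. If it did, the run has failed.

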